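# Third hand at the welding jig

### The arm

A 7-joint arm with a two-finger parallel gripper is mounted at the origin on the work surface. World frame = base frame: x ahead of the robot, y to its left, z up, the work surface at z = 0. Lengths are in mm, angles in rad, forces in N, time in s.
With the tool pointing down it reaches from about 400 to 875 mm from the base axis. Payload 4.4 kg.
Tool frame: the origin (TCP) lies at the very end of the fingers, on their centre line; the grasp point (between the pads) lies 19 mm behind it; y points along the fingers, z is the direction in which the jaws open and shut, and the axes are right-handed (so a half turn about y gives the same grasp; the last joint's range is limited). The gripper opens to 85 mm and grips with 20 to 120 N. Pads are 22 mm wide; open, the fingers measure 114 mm over their backs; the gripper's body (76 mm by 85 mm) begins 54 mm behind the grasp point. The pads swing forward as they close: fully open they stand 13 mm farther back than shut.
Start: joints at [-1.306, 0.628, 0.038, 1.517, -0.027, 0.996, -0.02], TCP at [211.096, 614.781, 231.313] pointing down, gripper open.
Joint ranges: [-3.06, 3.06], [-0.37, 2.12], [-1.25, 1.32], [0.18, 2.47], [-1.1, 4.24], [0.23, 1.98], [-2.94, 2.94]. Speed limits (rad/s): [2.57, 2.57, 3.14, 3.14, 3.14, 3.14, 3.14].

### API

Orientations are given as [roll, pitch, yaw] about the fixed x, y, z axes, in that order (R = Rz(yaw) Ry(pitch) Rx(roll)).
In Python, from cell import ctrl, imaging, finish_job gives the robot as it stands.
- The arm moves only by the shell command python3 -m inch 'ROWS'. ROWS is JSON, one flat list of numbers, 7 for each row, row after row: the opening, from 0 (shut) to 1 (fully open), then the shift along the tool's x, y, z in cm, then the turn, a rotation vector about the tool's x, y, z in degrees. A call has 1 to 12 rows; each row is the pose to reach, as a shift and turn from the pose commanded when the call began, along the tool's axes at that moment; what a row does not reach only later rows make up. A row lasts 1/10 s, in which the tool goes at most 50 mm and 8.59 degrees, less where a joint would pass 70% of its speed; a pose out of reach is approached as far as the arm can. A call with a gripper value outside its range is refused whole. The fingers move at their own pace and stop on an object; the grip force is fixed at half the most. Time passes only in rows, so rows that repeat a pose let the fingers close. It gives the time, the measured TCP pose, the force and the opening at its end, in the units of the state.
- ctrl.read_state(): the state, without advancing time (a new reading comes with each control period).
- imaging.get_image(name): name is "scene" or "side" or "wrist"; returns a dict with "img" (420x560x3 uint8, red, green, blue), "fx", "fy", "cx", "cy" (pixels), "dist" ([k1, k2, p1, p2, k3] as OpenCV has them; the pictures are not rectified), "R" (3x3) and "t" (3): a world point X has camera coordinates R X + t. Camera axes: x right, y down, z forward; pixel columns grow to the right and rows downward; lengths in mm; the calibration is good to about 2 mm. A picture is of the moment at which its call begins. There is no depth.
- finish_job(): hands the job in, once; it reports no verdict.
The state is a dict: "clock": time; "qpos": joint angles; "qd": joint speeds; "tau": joint torques, N m; "eef_pos": TCP position; "tool_rot": TCP orientation; "force": force on the tool from outside, world axes, zero at the start; "torque": the same for the moment, N m; "width": finger opening in mm.
Only numpy, scipy, OpenCV 4.12 (cv2) and the standard library are available. Lean on these libraries where they do the work, as an engineer would, in place of code of your own. Each camera call takes 0.05 s, during which the arm holds its last target.

### The job

The base plate already lies in its nest in the welding jig: first push the open hold-down clamp right down until its foot meets the plate, then fetch the square steel tube and stand it upright on the plate, centred on the face of the sprung stop and flat against it. Press it steadily into the stop so that the pointer on top of it rests between the two pairs of ridges on the housing behind, never driving the stop to the end of its travel, and finish still holding the tube pressed like that, ready for the welder to tack it. Leave the round pipe, the angle piece and the hammer where they are.

Things in the scene. Friction and masses are not known exactly. Their poses are not given: they have to be found in the camera images.
- jig: Welding jig, bolted to the bench: a steel deck 20 mm thick. Its origin is on the bench under the centre of the plate nest; its x axis is the direction in which the stop is pushed in (within 20 degrees of straight away from the robot, world +x), its y axis runs along the plate towards the clamp. The deck spans x -60 to 140 mm, y -115 to 175 mm; locating blocks 6 mm high ring the nest. The tube belongs at y = -45 mm, standing on the plate (top of plate 28 mm above the bench).
- stop (a joint): Travel of the sprung stop, m: 0 = relaxed (at the start), grows as it is pushed along the jig's x axis, end of travel at 0.028. Spring 600 N/m with no preload. The brass pointer lying on the grey housing behind the stop moves with it; its tip stands between the two white ridge pairs from 0.008 to 0.018 (about 5 to 11 N), the middle being 0.013 (8 N).
- stop_face (a point): Centre of the stop's flat aluminium face, which is 56 mm wide (jig y) and 70 mm high; moves with the stop. Relaxed it lies at x 7, y -45, z 67 mm in the jig frame; the face spans z 32 to 102 mm. It faces the jig's -x (the robot). The grey housing behind spans jig x 60 to 130, y -80 to -10 mm, up to z 76 mm.
- clamp (a joint): Angle of the hold-down clamp, rad: 0 = shut, its foot on the plate, arm level; grows as the arm is raised (up to 1.2; starts between 0.6 and 1.0). A stiff hinge: it stays where it is left; about 5 N at the thumb pad moves it.
- clamp_hinge (a point): Hinge axis of the clamp, parallel to the jig's x axis, at x 0, y 135, z 55 mm in the jig frame. The arm, 20 mm wide, points from here towards the jig's -y when shut and its tip goes up when opened.
- clamp_pad (a point): Centre of the upper face of the thumb pad at the clamp's tip (44 mm along jig x by 30 mm), where it is pushed down; 80 mm along the arm from the hinge and 13 mm above the arm's centre line. When shut it lies at x 0, y 55, z 68 mm in the jig frame.
- plate_center (a point): Centre of the loose dark steel base plate, 70 x 180 x 8 mm (jig x, y, z), lying in its nest on the deck.
- tube_center (a point): Centre of the square steel tube, 40 x 40 mm outside, 100 mm tall, wall 3 mm, about 0.4 kg, standing upright on the bench with open ends; its z axis is the tube's length, x and y are square to its faces. Standing on the base plate its centre is 78 mm above the bench.
- pipe: Bystander: piece of round pipe, 48 mm outside diameter, 110 mm tall, standing; origin at the centre of its underside.
- angle: Bystander: piece of angle section with 60 mm legs, 90 mm tall, standing on end; origin at the centre of its underside.
- hammer: Bystander: hammer lying on the bench.
There are look-alikes about, which are no part of the job. What is shaped like the part that bears tube_center but green is not meant. Leave any orange look-alike of the part that bears plate_center alone.

How it is judged (in metres and radians):
On the way:
1. the clamp is shut on the plate (within 0.04 rad) before the tube has been moved (30 mm) (value of joint clamp below 0.04 rad and distance of tube_center from where it was at the start of the episode below 0.03 m), for 0.2 s.
At the end, for the whole second after the job is handed in: Clamp shut on the plate (within 0.05 rad) and the plate in its nest (6 mm); tube upright (0.07 rad) on the plate (height within 4 mm), square to the stop (0.09 rad) and centred on it (8 mm); the fingers press it steadily so that the stop is pushed in 8 to 18 mm with 4 to 13 N between tube and stop (value of joint clamp below 0.05 rad and x of plate_center in the frame of jig between -0.006 and 0.006 m and y of plate_center in the frame of jig between -0.006 and 0.006 m and z of plate_center in the frame of jig below 0.028 m and y of tube_center in the frame of jig between -0.053 and -0.037 m and z of tube_center in the frame of jig between 0.074 and 0.082 m and angle between tube_center's own z axis and vertical below 0.07 rad and (angle between the x axis of tube_center and the x axis of jig, either way round below 0.09 rad or angle between the x axis of tube_center and the y axis of jig, either way round below 0.09 rad) and value of joint stop between 0.008 and 0.018 m and contact force between tube and stop between 4 and 13 N and contact force between the fingers and tube above 1 N and linear speed of tube below 0.01 m/s); the arm keeps its last pose, push and grip.
It fails at once if the sprung stop is driven to the end of its travel (beyond 26 mm) (value of joint stop above 0.026 m).
It fails at once if a bystander is moved by more than 30 mm (distance of any of pipe, angle, hammer from where it was at the start of the episode above 0.03 m).
It also fails if it takes over 58 s, if anything falls off the work surface, if the arm or the gripper's body presses on something with over 40 N, if the wrist force passes 120 N, or if a joint passes its speed limit or range.

## Working session

There is one attempt and no reset: what is moved stays moved. The work goes in short steps, Python scripts to look and compute and a shell command to move; the robot and the scene stay as the last step left them, time stands still between calls to the robot, and variables do not carry over. Pictures are saved under pics/ and viewed, and the job is handed in when it is done.

```bash
mkdir -p pics; ls; python3 - <<'E'
from cell import ctrl, imaging
import cv2
for n in ("scene","side","wrist"):
    d=imaging.get_image(n); cv2.imwrite(f"pics/{n}0.png",d["img"][:,:,::-1])
    print(n,d["fx"],d["fy"],d["cx"],d["cy"],d["dist"],d["R"],d["t"])
print(ctrl.read_state())
E
```

```text
pics
scene 469.0703506564404 469.0703506564404 278.48088881676836 207.7019152169328 [-0.0655732  0.         0.         0.         0.       ] [[-0.57061466  0.82120762  0.00411843]
 [ 0.56450782  0.39587968 -0.7242998 ]
 [-0.59643092 -0.4109712  -0.68947287]] [ 265.12598275 -248.88322515 1515.1270087 ]
side 382.4072458883193 382.4072458883193 280.7775760348491 211.8938735200549 [-0.06721154  0.          0.          0.          0.        ] [[ 0.84246525 -0.53850122  0.01639296]
 [-0.35687449 -0.58059468 -0.7318131 ]
 [ 0.40359992  0.61067688 -0.6813082 ]] [-423.6457876   240.488171    727.67690494]
wrist 289.0533099362882 289.0533099362882 280.04396913063164 206.81330723357016 [-0.02698949  0.          0.          0.          0.        ] [[ 0.32462727  0.9458413  -0.0011724 ]
 [ 0.9060185  -0.31060311  0.28749989]
 [ 0.27156512 -0.09439252 -0.95777995]] [-648.0659406   -36.81510548  380.652983  ]
{'clock': 0.15, 'qpos': array([-1.3057626 ,  0.62914068,  0.03846499,  1.5181145 , -0.02700345,
        0.99631284, -0.01999373]), 'qd': array([ 0.0014923 , -0.00235105,  0.00287987, -0.00244645, -0.00049419,
       -0.00168034, -0.00081973]), 'tau': array([ 1.31977464e-03, -5.63797545e+01,  1.22747496e+00, -1.93647105e+01,
        1.10763777e-02,  7.41207157e-03, -3.10760782e-06]), 'eef_pos': array([210.96566306, 614.317815  , 230.60371298]), 'tool_rot': array([-1.57225336e+00, -1.37576927e-05, -3.30842211e-01]), 'force': array([ 0.41977037,  0.19492259, -0.05375093]), 'torque': array([-0.03650037, -0.02778696, -0.00952729]), 'width': 85.22121832603098}
```

View pics/scene0.png

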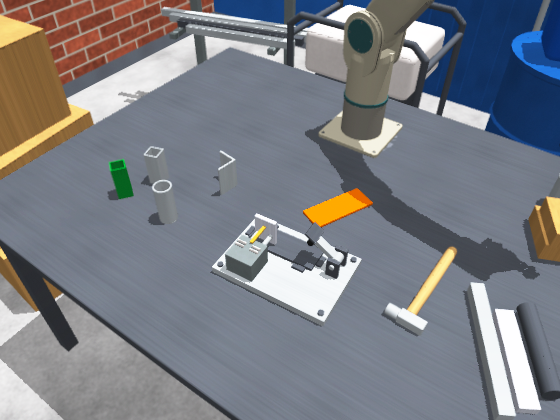

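View pics/side0.png

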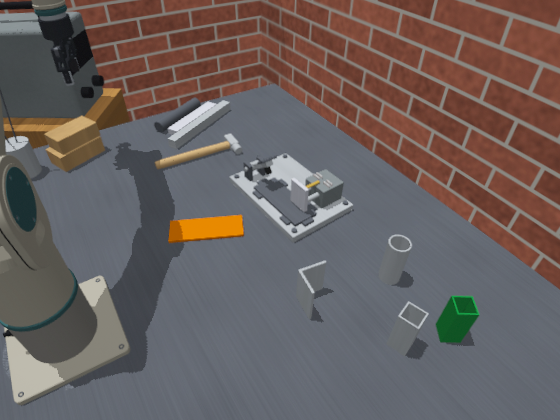

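View pics/wrist0.png

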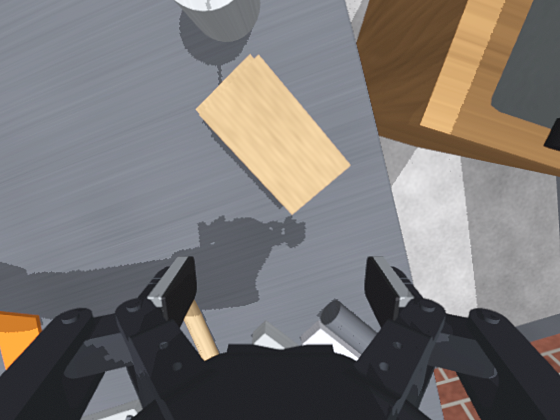

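Candidates for the tube: the grey square tube (scene 155,165; side 408,328), the green look-alike (scene 121,178; side 457,318), the round pipe (scene 164,200; side 395,258), and the angle piece (scene 227,172; side 312,290). I choose the grey one with the square opening and check it with close crops.

```bash
cat > h.py <<'E'
import numpy as np, cv2
from cell import ctrl, imaging
def cam(n):
    d=imaging.get_image(n); d["K"]=np.array([[d["fx"],0,d["cx"]],[0,d["fy"],d["cy"]],[0,0,1.]]); return d
def ray(d,p):
    u=cv2.undistortPoints(np.array([[p]],float),d["K"],np.array(d["dist"]))[0,0]
    R=np.array(d["R"]);return -R.T@d["t"], R.T@np.array([u[0],u[1],1])
def plane(d,p,z):
    o,r=ray(d,p); return o+r*(z-o[2])/r[2]
def tri(*dp):
    A=np.zeros((3,3));b=np.zeros(3)
    for d,p in dp:
        o,r=ray(d,p); r=r/np.linalg.norm(r); M=np.eye(3)-np.outer(r,r); A+=M;b+=M@o
    return np.linalg.solve(A,b)
def proj(d,X):
    R=np.array(d["R"],float); return cv2.projectPoints(np.atleast_2d(np.array(X,float)),cv2.Rodrigues(R)[0],np.array(d["t"],float),d["K"],np.array(d["dist"]))[0][:,0]
def crop(d,x0,y0,w,h,s,name):
    c=d["img"][y0:y0+h,x0:x0+w,::-1]; cv2.imwrite("pics/"+name,cv2.resize(c,None,fx=s,fy=s,interpolation=cv2.INTER_CUBIC))
E
python3 - <<'E'
from h import *
s=cam("scene");d=cam("side")
crop(s,200,205,170,120,4.5,"s_jig.png");crop(d,220,145,140,100,5.5,"d_jig.png")
crop(s,100,135,140,100,5.5,"s_tube.png");crop(d,370,280,120,90,6,"d_tube.png")
E
```

```text
(no output)
```

View pics/s_jig.png

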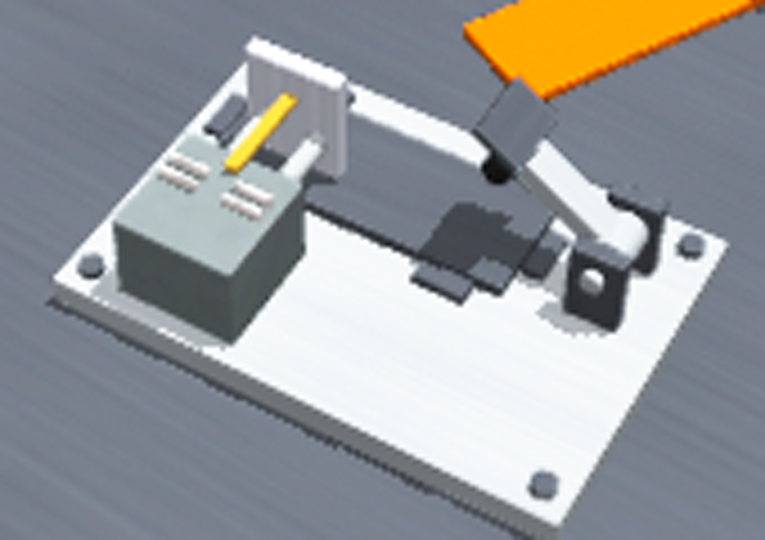

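View pics/d_jig.png

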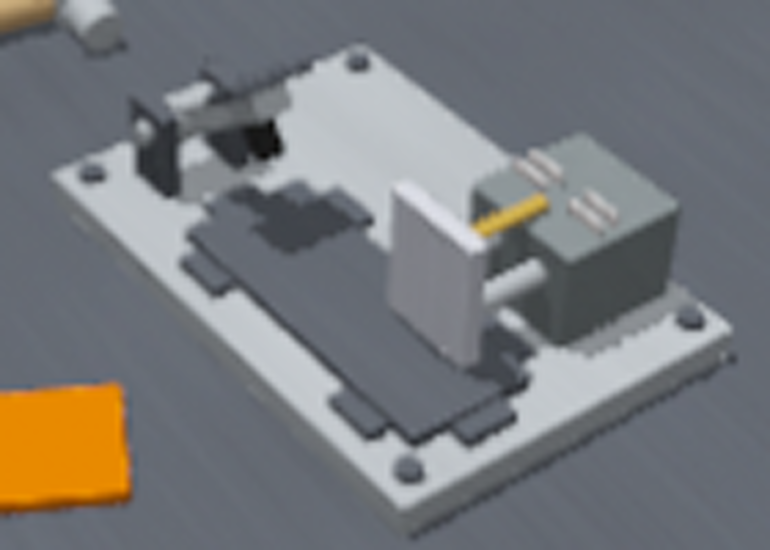

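View pics/s_tube.png

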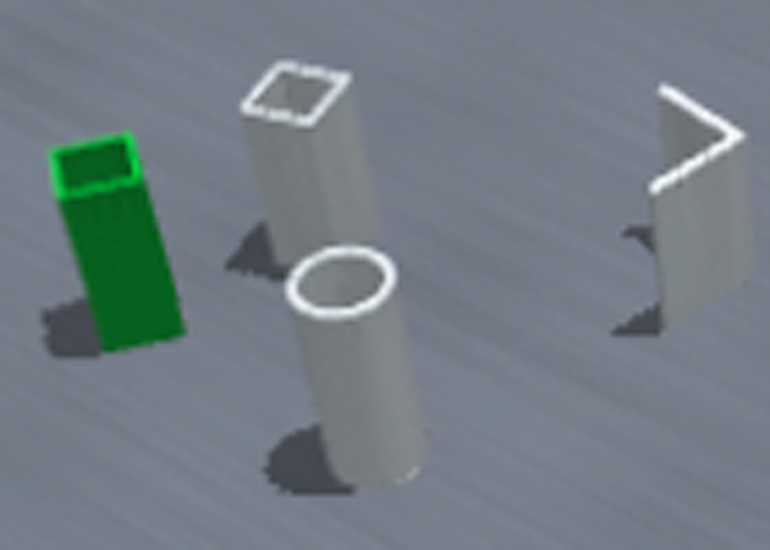

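View pics/d_tube.png

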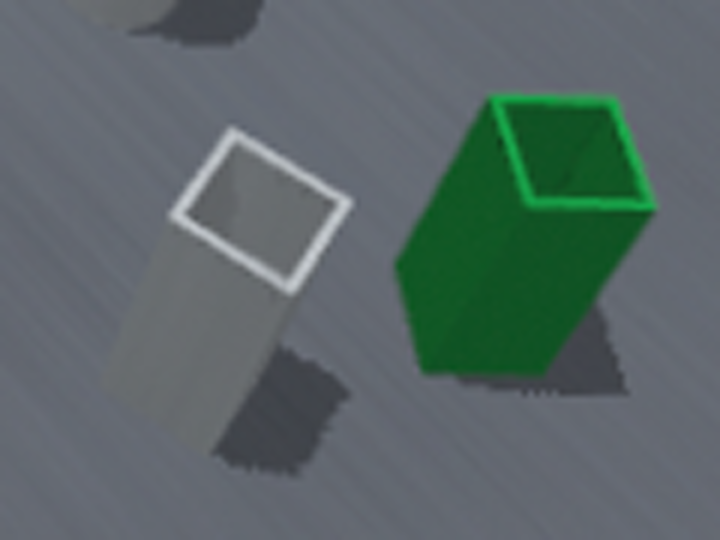

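The crops show the grey square-opening tube (scene about 154,151 at top) next to the green look-alike; the pipe and angle piece are distinct. The jig crop shows the deck corners, the dark plate in its nest, the stop, and the raised clamp.

```bash
cat >> h.py <<'E'
from scipy.optimize import least_squares
def un(c,s,x0,y0): return np.array([(c[0]+.5)/s-.5+x0,(c[1]+.5)/s-.5+y0])
def fit(obs,x0):  # obs: list of (cam, px, local xyz); pose x,y,yaw
    def tw(p,l): c,s_=np.cos(p[2]),np.sin(p[2]); return [p[0]+c*l[0]-s_*l[1],p[1]+s_*l[0]+c*l[1],l[2]]
    f=lambda p: np.concatenate([proj(d,tw(p,l))[0]-px for d,px,l in obs])
    r=least_squares(f,x0); return r.x, r.fun.reshape(-1,2)
E
python3 - <<'E'
from h import *
s=cam("scene");d=cam("side")
S=lambda a,b:un((a,b),4.5,200,205); D=lambda a,b:un((a,b),5.5,220,145)
obs=[(s,S(55,285),(140,-115,20)),(s,S(558,525),(140,175,20)),(s,S(730,240),(-60,175,20)),
(d,D(405,512),(-60,-115,20)),(d,D(733,328),(140,-115,20)),(d,D(358,45),(140,175,20)),(d,D(52,175),(-60,175,20))]
j,r=fit(obs,[600,0,0]); print(j,r.round(1))
S=lambda a,b:un((a,b),5.5,100,135); D=lambda a,b:un((a,b),6,370,280)
sc=[S(*p) for p in [(280,62),(350,77),(310,125),(243,108)]]; dc=[D(*p) for p in [(233,130),(352,203),(291,293),(172,214)]]
for p in sc: print(plane(s,p,100).round(1))
for p in dc: print(plane(d,p,100).round(1))
def P(p):
    return
a=np.mean([plane(s,p,100) for p in sc],0);b=np.mean([plane(d,p,100) for p in dc],0);print("tube",a,b)
# pipe & angle, green tops
for n,cs,h in [("pipe",[(342,282)],110),("angle",[(660,90),(743,134),(652,190)],90),("green",[(50,150),(132,135),(140,185),(62,198)],100)]:
    print(n,[plane(s,S(*p),h).round(0)[:2] for p in cs])
for n,cs,h in [("hammer",0,0)]:
    for p in [(452,250),(407,318),(390,308),(425,325)]: print(n,plane(s,p,15).round())
print(ctrl.read_state()["tool_rot"])
E
```

```text
[5.68169068e+02 8.89031432e+01 8.25741070e-02] [[-0.8 -1.3]
 [ 0.5 -0.2]
 [-0.3 -0.2]
 [ 0.  -0.9]
 [ 0.2 -0.7]
 [ 0.3 -0.4]
 [-0.4 -0.3]]
[ 534.7 -381.   100. ]
[ 523.6 -342.9  100. ]
[ 562.8 -330.9  100. ]
[ 572.  -368.1  100. ]
[ 560.7 -334.   100. ]
[ 571.9 -371.5  100. ]
[ 534.3 -382.3  100. ]
[ 524. -345.  100.]
tube [ 548.27399296 -355.69420999  100.        ] [ 547.72889372 -358.18976411  100.        ]
pipe [array([ 645., -225.])]
angle [array([ 434., -219.]), array([ 438., -162.]), array([ 497., -170.])]
green [array([ 649., -421.]), array([ 618., -397.]), array([ 642., -364.]), array([ 670., -387.])]
hammer [342. 427.  15.]
hammer [584. 415.  15.]
hammer [581. 374.  15.]
hammer [578. 453.  15.]
[-1.57127062e+00  5.30478257e-05 -3.30838555e-01]
```

```bash
cat >> h.py <<'E'
J=[568.2,88.9,0.0826]
def jw(l):
    c,s_=np.cos(J[2]),np.sin(J[2]); l=np.asarray(l,float); return np.array([J[0]+c*l[0]-s_*l[1],J[1]+s_*l[0]+c*l[1],l[2]])
def wj(w):
    c,s_=np.cos(J[2]),np.sin(J[2]); a,b=w[0]-J[0],w[1]-J[1]; return np.array([c*a+s_*b,-s_*a+c*b,w[2]])
def pad(a,x=0): return np.array([x,135-80*np.cos(a)+13*np.sin(a),55+80*np.sin(a)+13*np.cos(a)])
def toolshift(w):  # world vector from tcp to w, in tool axes, cm
    from scipy.spatial.transform import Rotation as Ro
    st=ctrl.read_state(); R=Ro.from_euler("xyz",st["tool_rot"]).as_matrix(); return R.T@(np.asarray(w)-st["eef_pos"])/10
E
python3 - <<'E'
from h import *
s=cam("scene");d=cam("side")
for a in (.6,.7,.8,.9,1.):
    print(a,((proj(s,jw(pad(a)))[0]-[200,205])*4.5).round(),((proj(d,jw(pad(a)))[0]-[220,145])*5.5).round(),pad(a).round(), jw(pad(a)).round())
print(wj(ctrl.read_state()["eef_pos"]))
for x in [(0,60,180),(0,95,180)]: print(toolshift(jw(x)))
E
```

```text
0.6 [517. 121.] [254.  74.] [  0.  76. 111.] [562. 165. 111.]
0.7 [528. 117.] [247.  59.] [  0.  82. 116.] [561. 171. 116.]
0.8 [541. 115.] [239.  43.] [  0.  89. 121.] [561. 177. 121.]
0.9 [554. 114.] [230.  29.] [  0.  95. 126.] [560. 184. 126.]
1.0 [568. 114.] [221.  15.] [  0. 103. 129.] [560. 191. 129.]
[-312.57546886  553.53448845  231.24958015]
[ 48.44933608   5.12482887 -32.64138948]
[ 47.04350029   5.12454473 -29.43613978]
```

```bash
python3 -m inch '[0,4,0,-2.6,0,-2,0, 0,8,0.5,-5.2,0,-4,0, 0,12,1,-7.8,0,-6,0, 0,16,1,-10.5,0,-8,0, 0,20,1.5,-13.1,0,-10,0, 0,24,2,-15.7,0,-12,0, 0,28,2.5,-18.3,0,-14,0, 0,32,3,-21,0,-16,0, 0,36,3.5,-23.6,0,-18,0, 0,40,4,-26.2,0,-20,0, 0,44,4,-28.8,0,-22,0, 0,47.9,4.1,-31.4,0,-23.7,0]'
python3 -m inch '[0,0,0,0,0,0,0, 0,0,0,0,0,0,0]'
python3 - <<'E'
from h import *
st=ctrl.read_state(); print(st["tool_rot"],wj(st["eef_pos"]),st["force"])
s=cam("scene");d=cam("side")
crop(s,200,165,170,140,4.5,"s1.png");crop(d,200,85,160,120,5,"d1.png")
E
```

```text
clock: 1.65
eef_pos: [563.4, 160.5, 190.4]
tool_rot: [-1.571, -0.0, 0.084]
force: [0.6, 1.3, -0.8]
width: 0.3
clock: 1.85
eef_pos: [562.8, 160.5, 190.1]
tool_rot: [-1.571, 0.0, 0.079]
force: [-0.4, 0.1, -0.3]
width: -0.5
[-1.57095063e+00  8.66135304e-05  7.89581945e-02] [  0.5299392   71.84287961 190.12585742] [-0.40479877  0.07496063 -0.25899759]
```

View pics/s1.png

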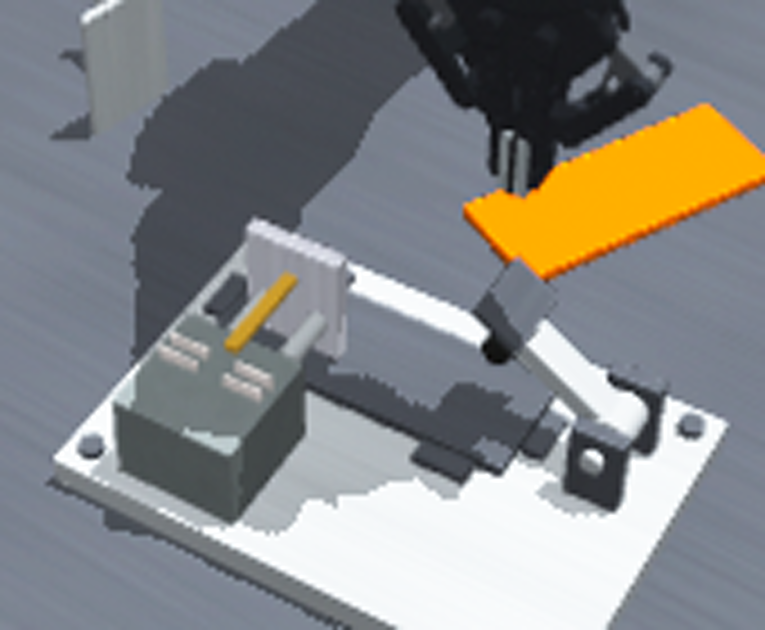

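View pics/d1.png

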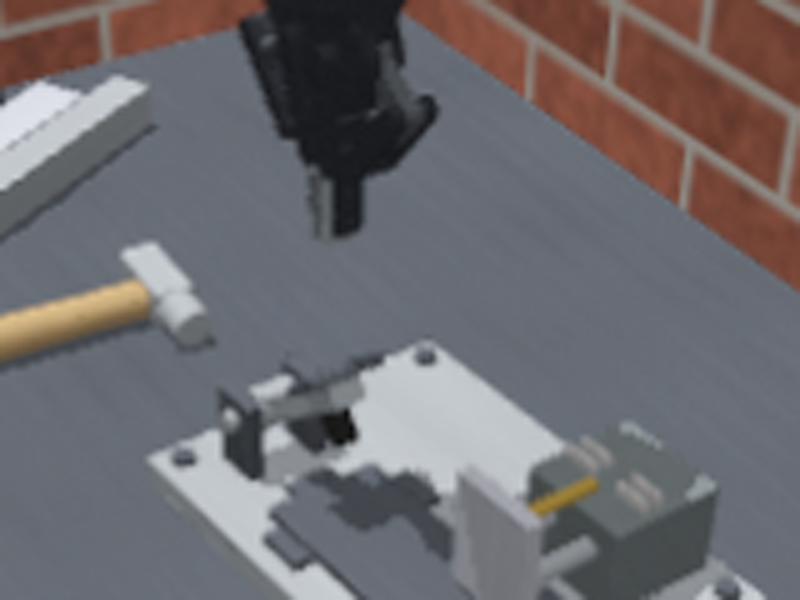

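The image shows the closed fingertips (scene crop 515,190) above the thumb pad (515,300). Now I push down along the pad's arc.

```bash
python3 -m inch '[0,0,4,0,0,0,0, 0,0,6,0,0,0,0, 0,0,7,0,0,0,0, 0,0,7.8,0,0,0,0, 0,0,8.5,-0.1,0,0,0, 0,0,9.2,-0.5,0,0,0, 0,0,9.9,-0.9,0,0,0, 0,0,10.6,-1.3,0,0,0, 0,0,11.4,-1.5,0,0,0, 0,0,11.8,-1.6,0,0,0, 0,0,11.8,-1.6,0,0,0]'
python3 -m inch '[0,0,0.2,0,0,0,0, 0,0,0.3,0,0,0,0, 0,0,0.4,0,0,0,0, 0,0,0.4,0,0,0,0]'
```

```text
clock: 3.05
eef_pos: [563.2, 145.7, 71.5]
tool_rot: [-1.571, 0.001, 0.083]
force: [0.6, 0.6, 0.3]
width: -0.2
clock: 3.45
eef_pos: [563.3, 145.4, 68.2]
tool_rot: [-1.572, 0.0, 0.082]
force: [-0.5, -0.7, 1.1]
width: -0.0
```

```bash
python3 -m inch '[0,0,0.1,0,0,0,0, 0,0,0.2,0,0,0,0, 0,0,0.2,0,0,0,0]'
python3 - <<'E'
from h import *
st=ctrl.read_state(); print(wj(st["eef_pos"]),st["force"])
s=cam("scene");d=cam("side")
crop(s,200,185,170,140,4.5,"s2.png");crop(d,200,115,160,120,5,"d2.png")
E
```

```text
clock: 3.75
eef_pos: [563.4, 145.6, 68.0]
tool_rot: [-1.572, -0.0, 0.082]
force: [-3.7, -3.6, 16.3]
width: -0.0
[-0.10478765 56.91566161 68.0196627 ] [-3.70416043 -3.58360409 16.34507286]
```

View pics/s2.png

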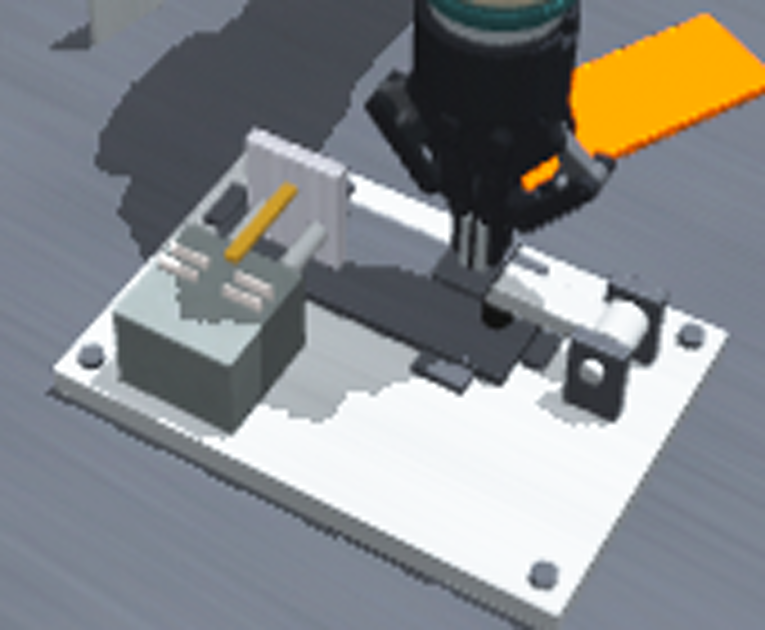

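View pics/d2.png

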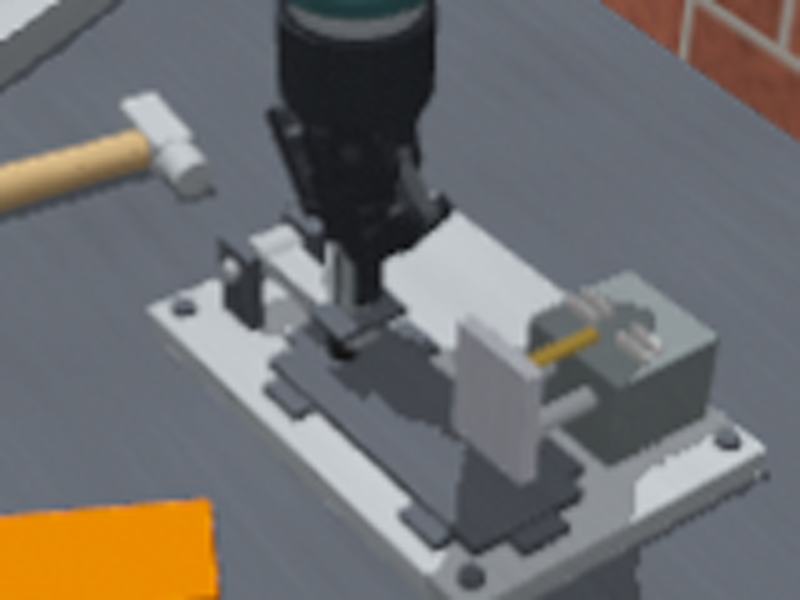

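The clamp arm is level with its foot on the plate (scene crop 490,310), and the fingers meet 16 N at z = 68 mm, the shut height. I hold briefly, rise, and then cross to the tube.

```bash
python3 -m inch '[0,0,0.1,0,0,0,0, 0,0,0.1,0,0,0,0, 0,0,0,0,0,0,0, 0,0,-3,0,0,0,0, 0,0,-7,0,0,0,0, 0,0,-11,0,0,0,0, 0,0,-14,0,0,0,0, 0,0,-14,0,0,0,0]'
python3 -m inch '[0,-0.5,0,-4.2,0,-1,0, 0,-1,0,-8.4,0,-2,0, 0.5,-1.4,0,-12.6,0,-3,0, 0.5,-1.9,0,-16.8,0,-4,0, 1,-2.4,0,-21,0,-5,0, 1,-2.8,0,-25.2,0,-6,0, 1,-3.3,0,-29.4,0,-7,0, 1,-3.8,0,-33.6,0,-8,0, 1,-4.2,0,-37.8,0,-9,0, 1,-4.7,0,-42,0,-10,0, 1,-5.1,0,-46,0,-11,0, 1,-5.6,0,-49.9,0,-12.1,0]'
python3 -m inch '[1,0,0,0,0,0,0, 1,0,0,0,0,0,0]'
python3 - <<'E'
from h import *
s=cam("scene");w=cam("wrist")
crop(s,60,100,320,230,2.5,"s3.png");crop(w,0,0,560,420,1.4,"w3.png")
crop(s,200,205,170,120,4.5,"s3b.png")
print(w["R"],w["t"])
E
```

```text
clock: 4.65
eef_pos: [566.3, 147.8, 210.7]
tool_rot: [-1.568, -0.009, 0.083]
force: [0.1, -0.6, -0.5]
width: 0.0
clock: 5.85
eef_pos: [548.5, -356.8, 204.9]
tool_rot: [-1.569, 0.001, 0.295]
force: [-0.5, 0.1, -0.8]
width: 85.7
clock: 6.05
eef_pos: [548.1, -356.1, 204.7]
tool_rot: [-1.569, 0.001, 0.292]
force: [0.7, 1.5, -0.2]
width: 85.5
[[-0.29019865  0.95695962  0.00360826]
 [ 0.91683128  0.27694525  0.28761387]
 [ 0.27423557  0.08677332 -0.95773965]] [ 497.98307211 -433.76467191  235.95883015]
```

View pics/s3b.png

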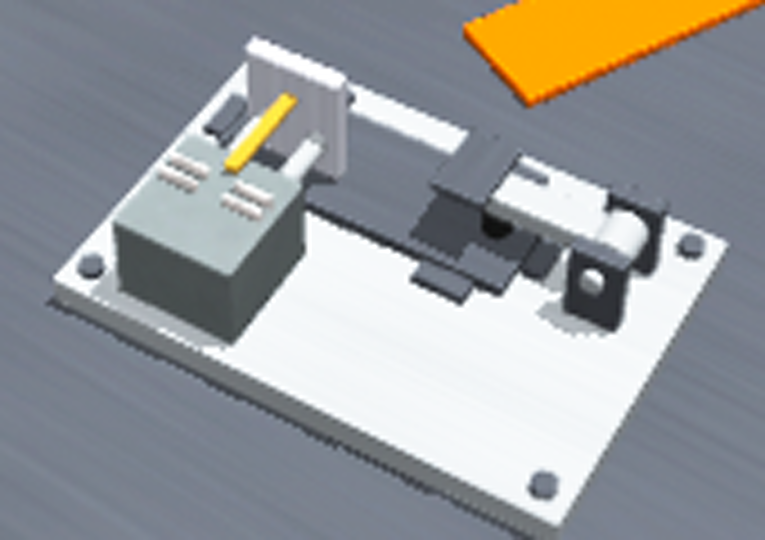

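View pics/w3.png

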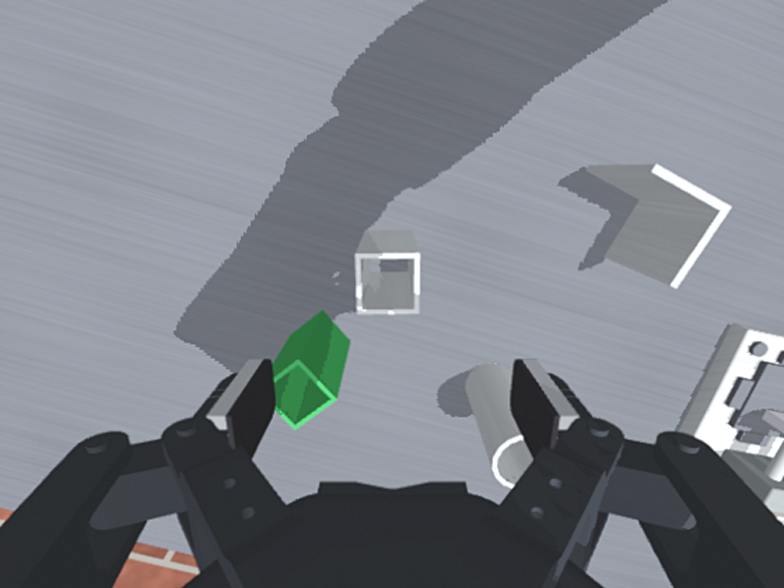

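View pics/s3.png

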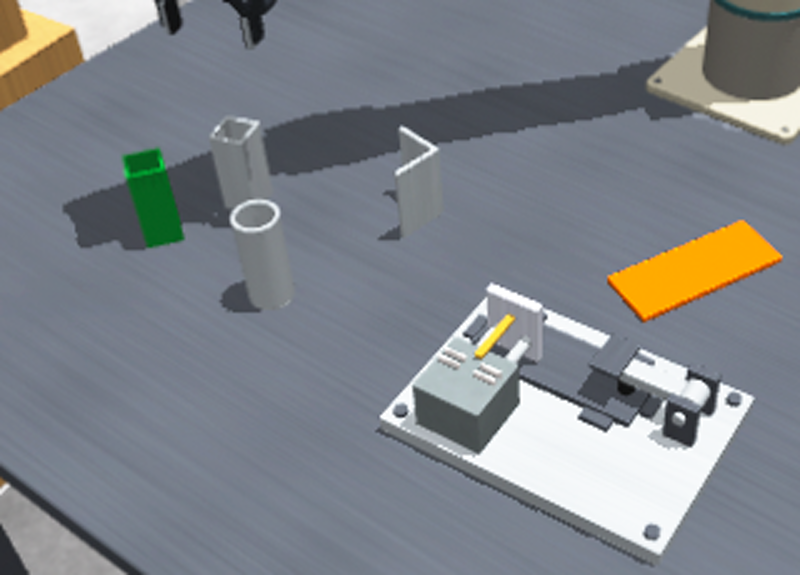

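The scene crop shows the clamp still shut (pad at 480,160). The wrist picture shows the tube top at (356–420, 253–313), square to the tool, with the green one left of it. I measure it again.

```bash
python3 - <<'E'
from h import *
w=cam("wrist")
P=[plane(w,un(p,1.4,0,0),100) for p in [(356,253),(420,253),(421,313),(355,313)]]
print(np.round(P,1)); c=np.mean(P,0); print(c, toolshift([c[0],c[1],45]),toolshift([548,-357,45]))
E
```

```text
[[ 533.  -382.3  100. ]
 [ 521.3 -343.9  100. ]
 [ 559.1 -330.9  100. ]
 [ 571.7 -372.2  100. ]]
[ 546.26761813 -357.31797732  100.        ] [-0.41983071 16.06678412 -0.31811608] [-0.24486148 16.06676507 -0.33832337]
```

```bash
python3 -m inch '[1,-0.1,3,-0.1,0,0,0, 1,-0.1,7,-0.1,0,0,0, 1,-0.1,10,-0.1,0,0,0, 1,-0.1,12.5,-0.1,0,0,0, 1,-0.1,14.5,-0.1,0,0,0, 1,-0.1,15.9,-0.1,0,0,0, 1,-0.1,15.9,-0.1,0,0,0]'
python3 - <<'E'
from h import *
w=cam("wrist");d=cam("side")
crop(d,330,220,200,150,4,"d4.png");crop(w,0,0,560,420,1.4,"w4.png")
E
```

```text
clock: 6.9
eef_pos: [547.5, -354.9, 45.4]
tool_rot: [-1.568, 0.002, 0.296]
force: [-0.2, -0.4, -0.2]
width: 85.4
```

View pics/w4.png

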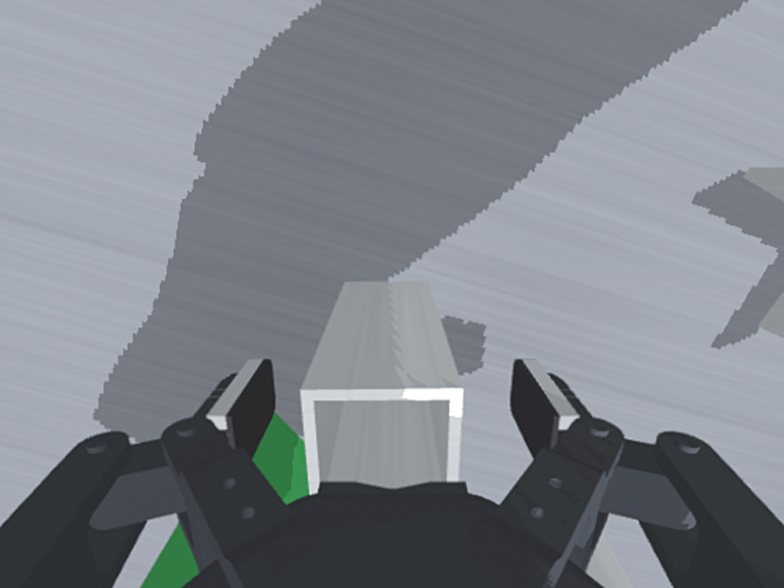

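View pics/d4.png

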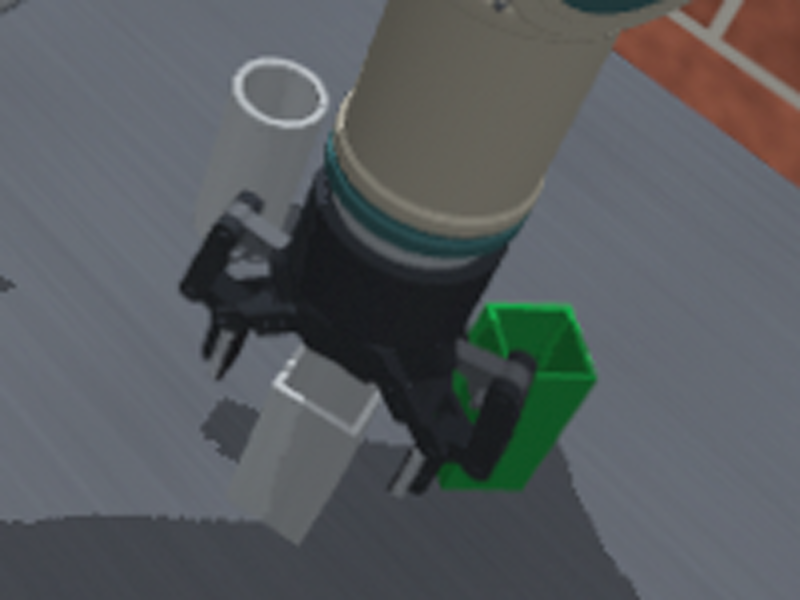

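The tube's mouth (wrist 300–464, row 390) stands between the pads (272 and 512), about 2–3 mm left of centre, and the jaws are square to it. I shift by 2 mm, close and lift.

```bash
python3 -m inch '[1,-0.1,0,-0.2,0,0,0, 0,-0.1,0,-0.2,0,0,0, 0,-0.1,0,-0.2,0,0,0, 0,-0.1,0,-0.2,0,0,0, 0,-0.1,0,-0.2,0,0,0, 0,-0.1,0,-0.2,0,0,0, 0,-0.1,0,-0.2,0,0,0, 0,-0.1,0,-0.2,0,0,0]'
python3 -m inch '[0,0,-1,0,0,0,0, 0,0,-3,0,0,0,0, 0,0,-6,0,0,0,0, 0,0,-9.5,0,0,0,0, 0,0,-12.5,0,0,0,0, 0,0,-15,0,0,0,0, 0,0,-15,0,0,0,0]'
python3 - <<'E'
from h import *
s=cam("scene");w=cam("wrist");d=cam("side")
crop(s,60,60,200,150,4,"s5.png");crop(w,0,0,560,420,1.4,"w5.png");crop(d,300,150,200,150,4,"d5.png")
E
```

```text
clock: 7.8
eef_pos: [548.0, -359.1, 47.8]
tool_rot: [-1.571, -0.0, 0.294]
force: [-1.9, -0.3, 5.3]
width: 39.4
clock: 8.5
eef_pos: [549.9, -360.3, 201.1]
tool_rot: [-1.576, -0.005, 0.294]
force: [0.5, 0.4, -3.1]
width: 39.3
```

View pics/w5.png

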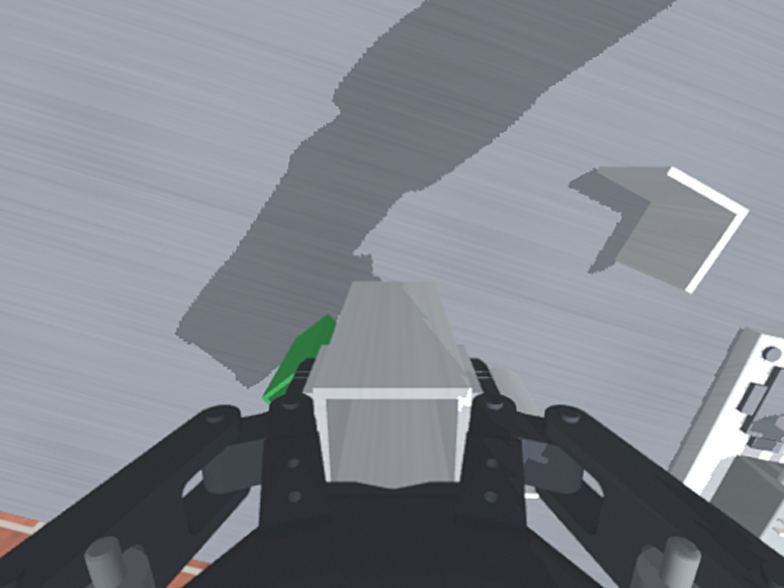

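View pics/s5.png

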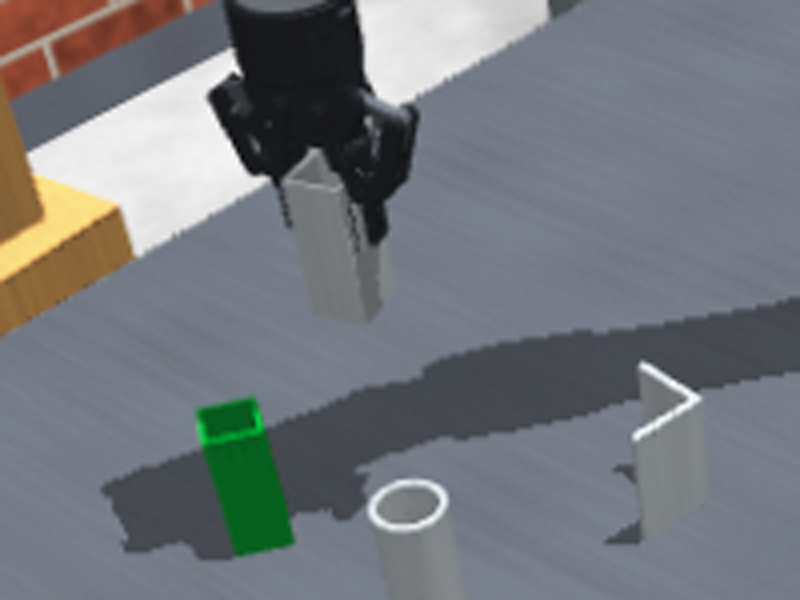

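View pics/d5.png

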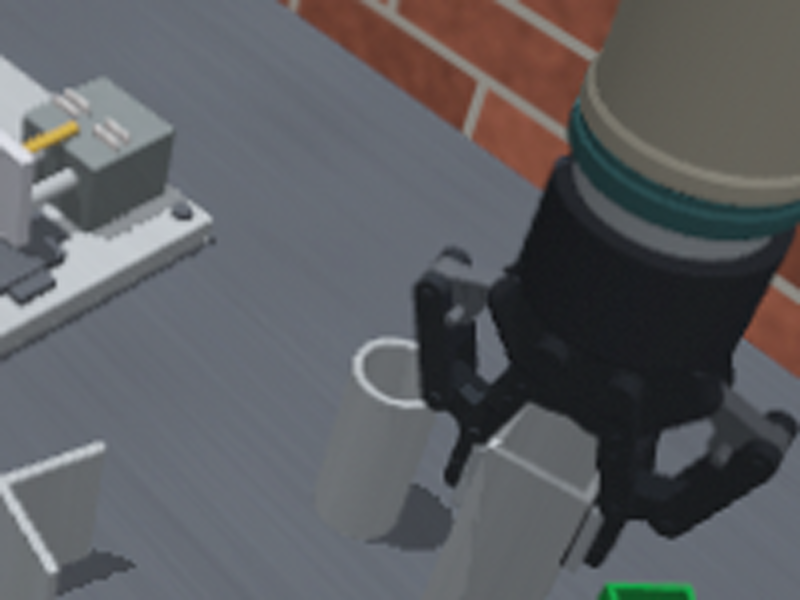

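The tube hangs square and upright in the jaws (wrist 314–470, edge level at row 392); its former spot is empty, and the pipe, angle and green tube are undisturbed.

```bash
python3 -m inch '[0,0,0,0,0,0,0, 0,0,0,0,0,0,0, 0,0,0,0,0,0,0]'; python3 - <<'E'
from h import *
for i in range(3): print(toolshift(jw((-26,-45,190))).round(2)); cam("scene")
print(jw((-26,-45,190)))
E
```

```text
clock: 8.95
eef_pos: [547.4, -358.9, 196.1]
tool_rot: [-1.569, 0.001, 0.294]
force: [0.3, -0.2, -2.9]
width: 39.1
[11.48  0.65 38.4 ]
[11.47  0.67 38.4 ]
[11.46  0.69 38.41]
[546.0014202  41.9082661 190.       ]
```

```bash
python3 -m inch '[0,0.6,0,2,0,0.6,0, 0,1.8,0,6,0,2,0, 0,3,0,10,0,3,0, 0,4.2,0,14,0,4.4,0, 0,5.4,0,18,0,5.7,0, 0,6.6,0,22,0,7,0, 0,7.8,0,26,0,8.2,0, 0,9,0,30,0,9.5,0, 0,10,0,33.5,0,10.6,0, 0,10.8,0,36.3,0,11.4,0, 0,11.3,0,37.8,0,11.9,0, 0,11.5,0,38.4,0,12.1,0]'
python3 -m inch '[0,0,0,0,0,0,0, 0,0,0,0,0,0,0, 0,0,0,0,0,0,0, 0,0,0,0,0,0,0]'
python3 - <<'E'
from h import *
st=ctrl.read_state(); print(wj(st["eef_pos"]),st["tool_rot"])
s=cam("scene");d=cam("side");w=cam("wrist")
crop(s,180,140,200,150,4,"s6.png");crop(d,220,65,200,150,4,"d6.png");crop(w,0,0,560,420,1.4,"w6.png")
E
```

```text
clock: 10.3
eef_pos: [546.8, 44.6, 197.6]
tool_rot: [-1.57, -0.001, 0.086]
force: [-0.3, 0.4, -4.0]
width: 39.4
clock: 10.7
eef_pos: [546.7, 40.3, 197.3]
tool_rot: [-1.571, 0.0, 0.081]
force: [1.0, -0.1, -4.0]
width: 39.2
[-25.43804796 -46.61234906 197.2716656 ] [-1.57128873e+00  1.63715254e-04  8.07958675e-02]
```

View pics/s6.png

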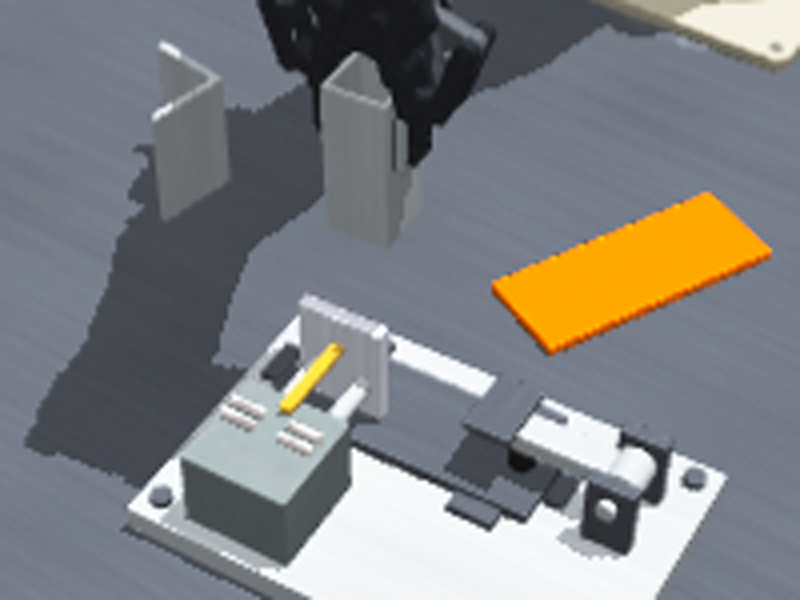

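View pics/d6.png

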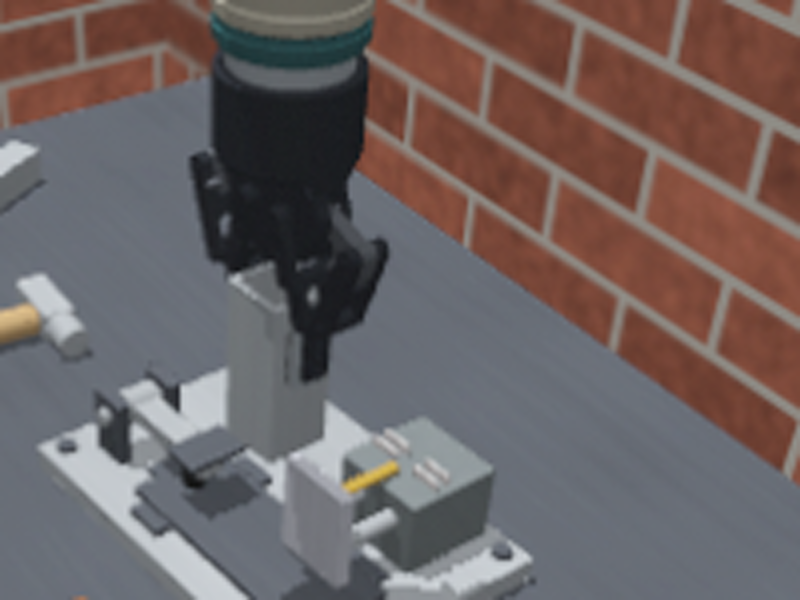

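View pics/w6.png

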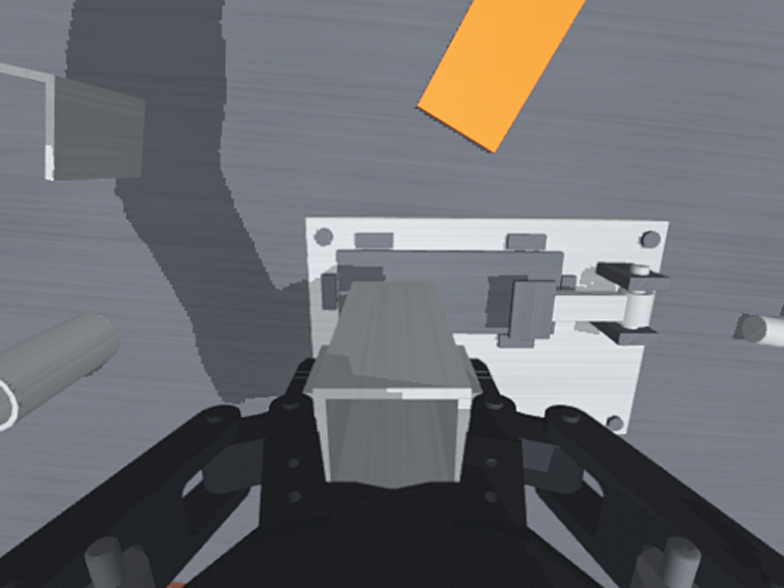

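```bash
python3 - <<'E'
from h import *
s=cam("scene");d=cam("side");w=cam("wrist")
W=lambda a,b:un((a,b),1.4,0,0)
print(fit([(w,W(306,218),(-60,-115,20)),(w,W(668,221),(-60,175,20)),(w,W(628,434),(140,175,20))],[568,89,.08]))
# tube top corners scene crop s6 (far two/near two), side
S=lambda a,b:un((a,b),4,180,140); D=lambda a,b:un((a,b),4,220,65)
# tube bottom corners: scene (325,225) = +x,-y ; (392,247)=+x,+y ; (420,215) = -x,+y ; side (228,420) (-x,+y) (278,460)(-x,-y) (327,437)(+x,-y)
a=tri((s,S(392,247)));  b=None
for n,(p,q) in {"+x-y":((325,227),(327,437)),"-x+y":((422,213),(228,421))}.items():
    X=tri((s,S(*p)),(d,D(*q))); print(n,X.round(1),wj(X).round(1))
E
```

```text
(array([5.66385790e+02, 8.92081589e+01, 8.01341383e-02]), array([[-0.35277722,  0.48134637],
       [ 1.07239574, -0.45891079],
       [-0.81975828,  0.09833841]]))
+x-y [570.7  24.1 149.7] [ -2.8 -64.8 149.7]
-x+y [530.   63.8 151.2] [-40.1 -21.9 151.2]
```

All three views show the tube vertical above the plate in front of the stop (side crop: bottom corner at 278,460; face at 320,520). Tube centre y reads −43 (cameras) or −47 (robot), so it averages out at −45. The bottom is about 47 mm below the TCP. Lowering.

```bash
python3 -m inch '[0,0,2,0,0,0,0, 0,0,5,0,0,0,0, 0,0,8,0,0,0,0, 0,0,10,0,0,0,0, 0,0,11,0,0,0,0, 0,0,11.5,0,0,0,0, 0,0,11.5,0,0,0,0, 0,0,11.5,0,0,0,0]'
python3 - <<'E'
from h import *
s=cam("scene");d=cam("side")
print(wj(ctrl.read_state()["eef_pos"]))
crop(s,200,165,150,115,5,"s7.png");crop(d,235,125,150,115,5,"d7.png")
E
```

```text
clock: 11.8
eef_pos: [547.5, 41.8, 83.2]
tool_rot: [-1.571, -0.002, 0.083]
force: [0.4, 0.4, -3.6]
width: 39.7
[-24.52383742 -45.18540002  83.30901837]
```

View pics/s7.png

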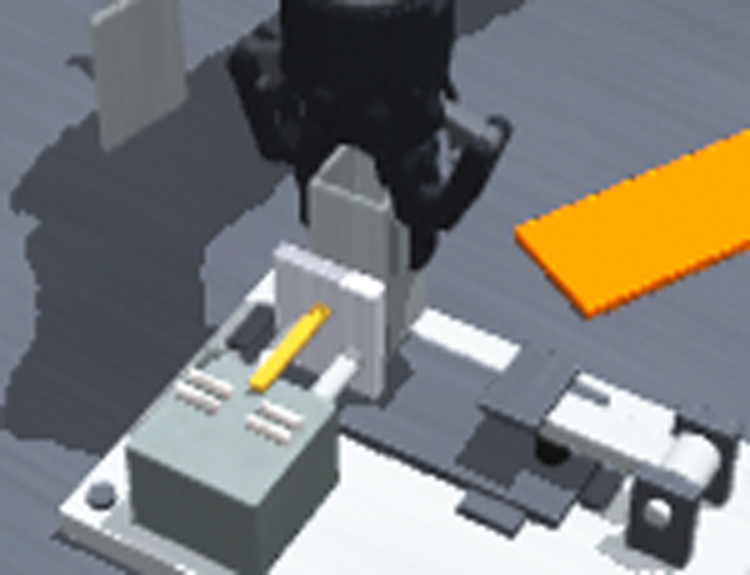

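View pics/d7.png

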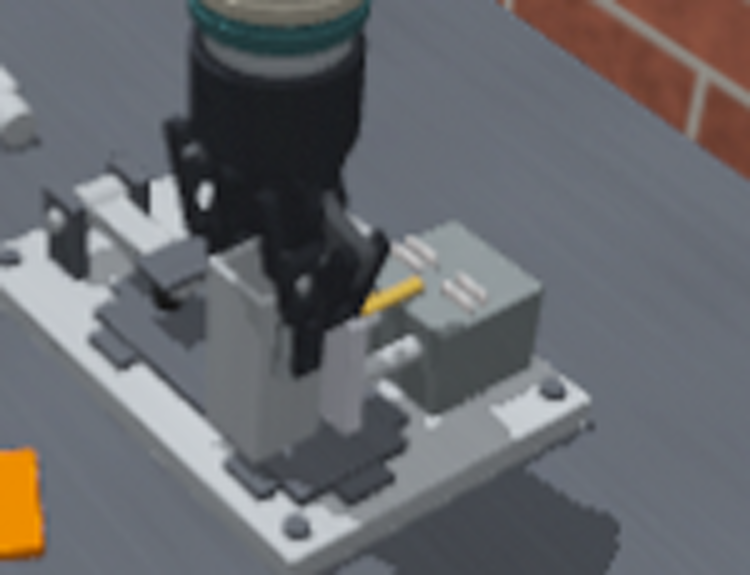

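The tube is in front of the stop face with a gap, just above the plate, and clamp and pointer are unmoved (pointer tip at scene crop 255,385). I lower the last millimetres.

```bash
python3 -m inch '[0,0,0.2,0,0,0,0, 0,0,0.4,0,0,0,0, 0,0,0.5,0,0,0,0, 0,0,0.6,0,0,0,0, 0,0,0.6,0,0,0,0]';python3 -m inch '[0,0,0.1,0,0,0,0, 0,0,0.1,0,0,0,0]';python3 -m inch '[0,0,0.1,0,0,0,0, 0,0,0.1,0,0,0,0]'
```

```text
clock: 12.4
eef_pos: [546.5, 41.7, 76.1]
tool_rot: [-1.571, 0.0, 0.083]
force: [-0.1, -1.3, -3.0]
width: 39.1
clock: 12.6
eef_pos: [546.7, 41.8, 75.8]
tool_rot: [-1.571, -0.0, 0.083]
force: [-1.6, 0.1, 1.2]
width: 39.4
clock: 12.8
eef_pos: [546.7, 41.8, 75.7]
tool_rot: [-1.571, -0.0, 0.083]
force: [-2.6, 0.1, 12.3]
width: 39.4
```

```bash
python3 -m inch '[0,0,-0.1,0,0,0,0, 0,0.2,-0.1,0,0,0,0, 0,0.4,-0.1,0,0,0,0, 0,0.5,-0.1,0,0,0,0, 0,0.5,-0.1,0,0,0,0]';python3 -m inch '[0,0.2,0,0,0,0,0, 0,0.3,0,0,0,0,0, 0,0.4,0,0,0,0,0, 0,0.4,0,0,0,0,0]';python3 -m inch '[0,0.2,0,0,0,0,0, 0,0.3,0,0,0,0,0, 0,0.4,0,0,0,0,0, 0,0.4,0,0,0,0,0]'
python3 - <<'E'
from h import *
s=cam("scene");d=cam("side")
print(wj(ctrl.read_state()["eef_pos"]))
crop(s,210,185,110,85,7,"s8.png");crop(d,255,145,110,85,7,"d8.png")
E
```

```text
clock: 13.3
eef_pos: [547.5, 41.9, 75.8]
tool_rot: [-1.571, 0.008, 0.083]
force: [-10.3, 0.7, 15.7]
width: 39.0
clock: 13.7
eef_pos: [548.0, 41.9, 75.9]
tool_rot: [-1.572, 0.015, 0.083]
force: [-16.8, -0.9, 24.3]
width: 39.5
clock: 14.1
eef_pos: [553.4, 42.7, 76.2]
tool_rot: [-1.571, 0.012, 0.083]
force: [-14.4, 0.3, 22.9]
width: 39.7
[-18.62717107 -44.80480432  76.21124205]
```

View pics/s8.png

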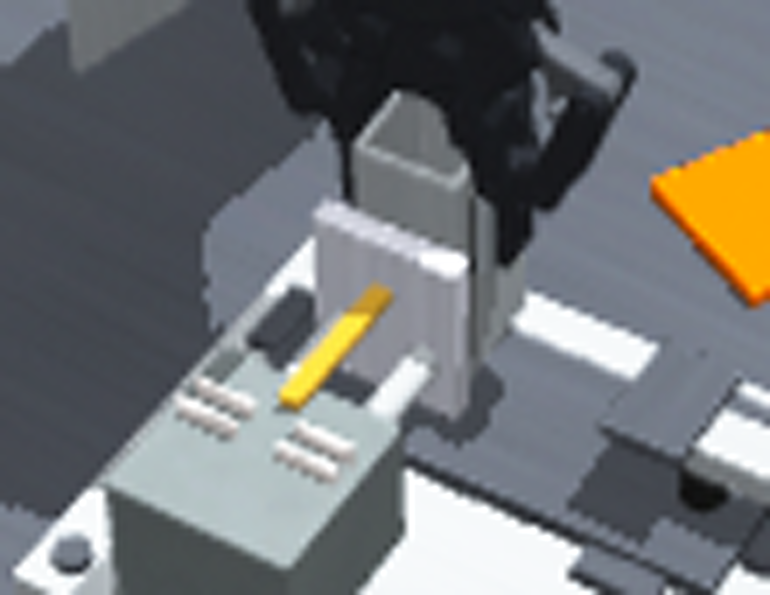

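View pics/d8.png

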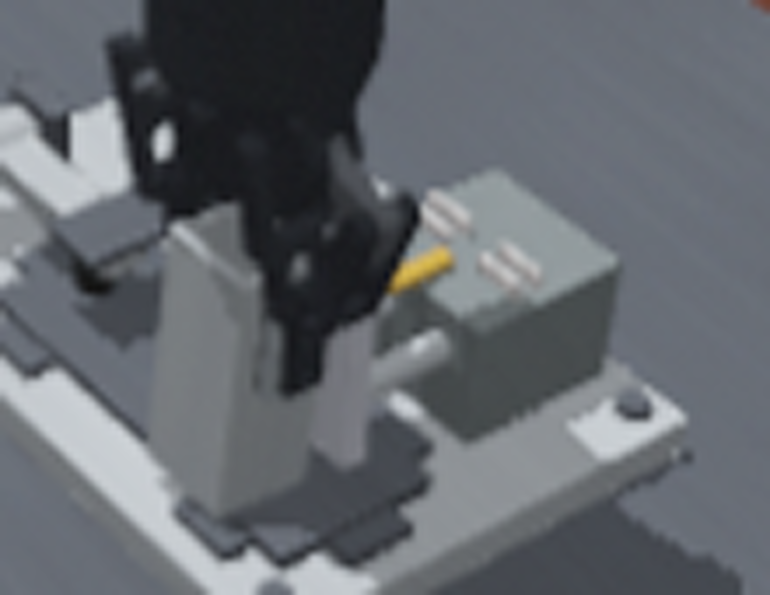

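The tube is sticking and slipping on the plate, with 27 N of downward load and a slight tilt. The face is still clear and the pointer (scene crop 290,400) unmoved. I unload it vertically before pushing further.

```bash
python3 -m inch '[0,0,-0.1,0,0,0,0, 0,0,-0.15,0,0,0,0, 0,0,-0.15,0,0,0,0]'; python3 -m inch '[0,0,-0.05,0,0,0,0, 0,0,-0.05,0,0,0,0]'
```

```text
clock: 14.5
eef_pos: [559.9, 42.9, 76.5]
tool_rot: [-1.571, -0.0, 0.083]
force: [-1.2, 1.3, -2.9]
width: 39.4
clock: 14.7
eef_pos: [559.6, 42.8, 76.9]
tool_rot: [-1.571, 0.0, 0.083]
force: [-0.6, 0.1, -3.5]
width: 39.4
```

```bash
python3 -m inch '[0,0.1,0,0,0,0,0, 0,0.2,0,0,0,0,0, 0,0.3,0,0,0,0,0, 0,0.4,0,0,0,0,0, 0,0.4,0,0,0,0,0, 0,0.4,0,0,0,0,0]'; python3 -m inch '[0,0.1,0,0,0,0,0, 0,0.2,0,0,0,0,0, 0,0.3,0,0,0,0,0, 0,0.4,0,0,0,0,0, 0,0.4,0,0,0,0,0, 0,0.4,0,0,0,0,0]'
python3 - <<'E'
from h import *
print(wj(ctrl.read_state()["eef_pos"]))
s=cam("scene");d=cam("side")
crop(s,210,185,110,85,7,"s9.png");crop(d,255,145,110,85,7,"d9.png")
for i in range(4): print(ctrl.read_state()["force"].round(1),ctrl.read_state()["eef_pos"].round(1));cam("side")
E
```

```text
clock: 15.3
eef_pos: [563.0, 43.1, 77.1]
tool_rot: [-1.571, 0.001, 0.083]
force: [-2.3, -0.5, -5.3]
width: 39.8
clock: 15.9
eef_pos: [567.0, 43.3, 77.1]
tool_rot: [-1.571, 0.001, 0.083]
force: [-5.1, -0.9, -4.5]
width: 39.6
[ -4.97615334 -45.30949519  77.08391553]
[-5.  -0.8 -5.2] [566.9  43.4  77.1]
[-5.6 -0.8 -4.9] [566.9  43.4  77.1]
[-5.2 -0.8 -5.2] [566.9  43.4  77.1]
[-4.5 -1.3 -5.2] [566.9  43.4  77.1]
```

View pics/s9.png

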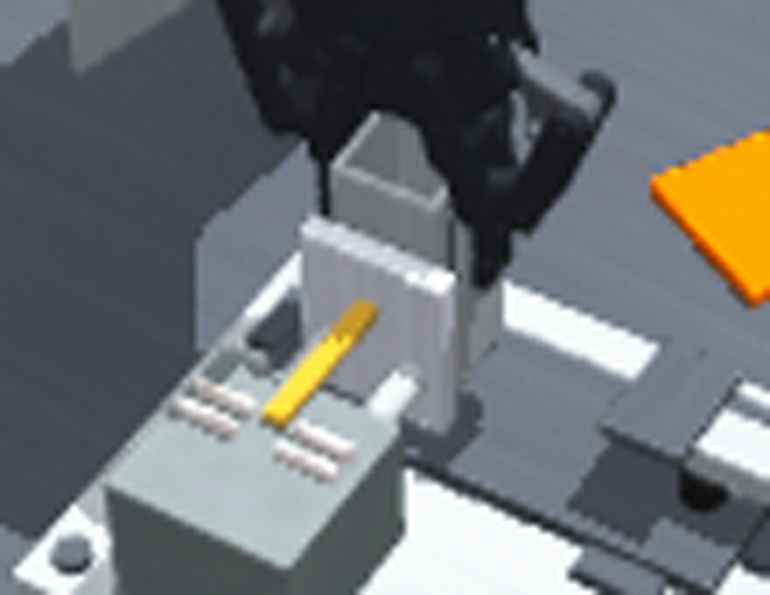

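View pics/d9.png

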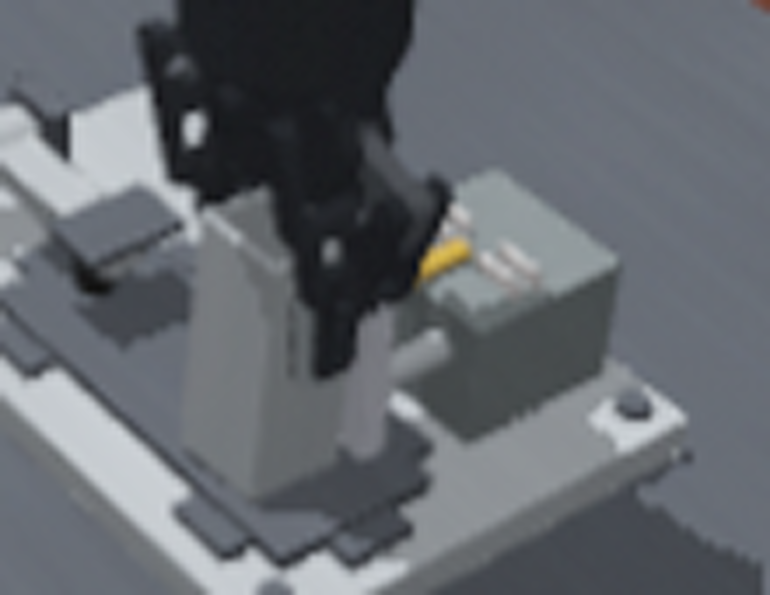

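The stop is moving: the pointer tip has advanced (scene crop 275,418) level with the first ridges, at 5 N. Another 5 mm should bring it to about 13 mm and 8 N, then I lower to rest on the plate.

```bash
python3 -m inch '[0,0.1,0,0,0,0,0, 0,0.2,0,0,0,0,0, 0,0.3,0,0,0,0,0, 0,0.4,0,0,0,0,0, 0,0.5,0,0,0,0,0, 0,0.5,0,0,0,0,0, 0,0.5,0,0,0,0,0]'; python3 -m inch '[0,0,0.05,0,0,0,0, 0,0,0.1,0,0,0,0, 0,0,0.1,0,0,0,0]'
python3 - <<'E'
from h import *
print(wj(ctrl.read_state()["eef_pos"]))
s=cam("scene");d=cam("side");w=cam("wrist")
crop(s,210,185,110,85,7,"s10.png");crop(d,255,145,110,85,7,"d10.png");crop(w,0,0,560,420,1.4,"w10.png")
for i in range(3): print(ctrl.read_state()["force"].round(1),ctrl.read_state()["eef_pos"].round(1));cam("side")
# predicted pointer tip and tube geometry overlays
for st in (0,.008,.013,.018): print(st)
E
```

```text
clock: 16.9
eef_pos: [570.8, 43.6, 77.0]
tool_rot: [-1.571, 0.004, 0.083]
force: [-7.3, -1.0, -1.9]
width: 39.2
clock: 17.2
eef_pos: [571.4, 43.7, 76.7]
tool_rot: [-1.571, 0.002, 0.083]
force: [-7.5, -0.8, 1.2]
width: 39.5
[ -0.52107268 -45.32490055  76.67044132]
[-7.1 -0.7  1.5] [571.4  43.7  76.7]
[-7.9 -1.   0.5] [571.4  43.7  76.7]
[-8.6 -1.2  0.9] [571.4  43.7  76.7]
0
0.008
0.013
0.018
```

View pics/s10.png

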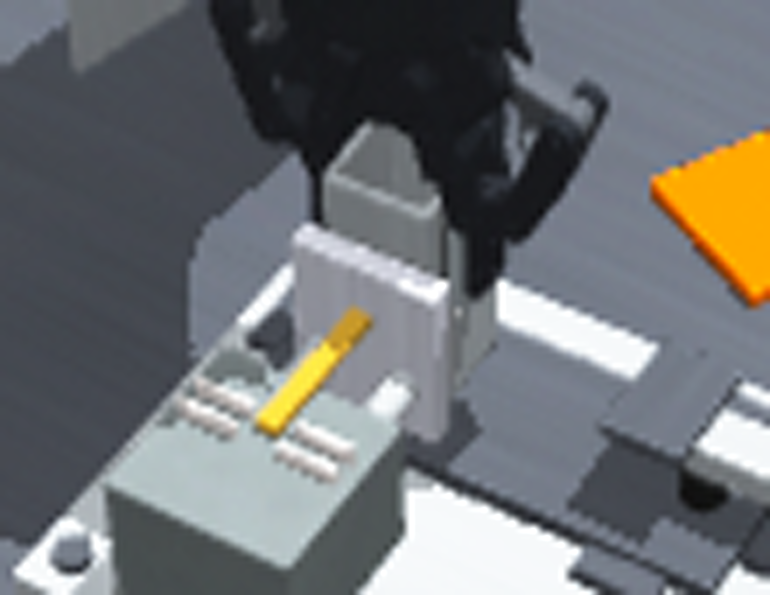

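View pics/d10.png

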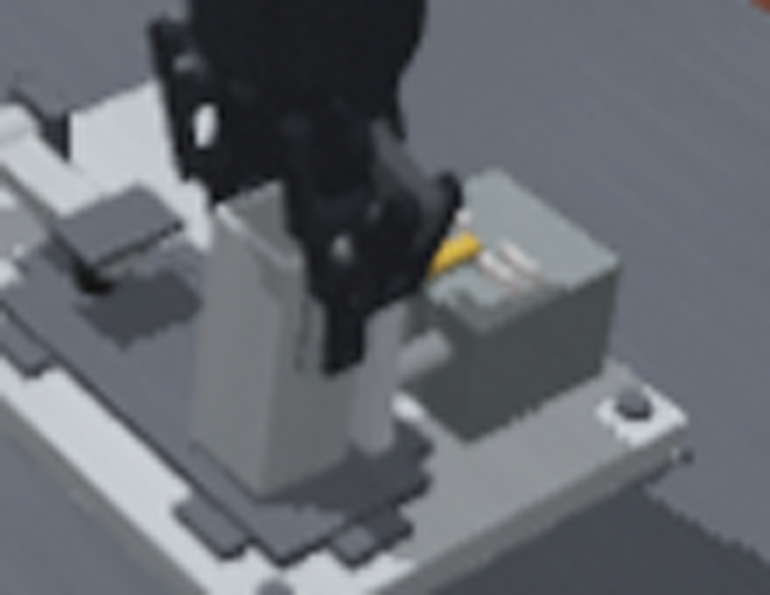

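View pics/w10.png

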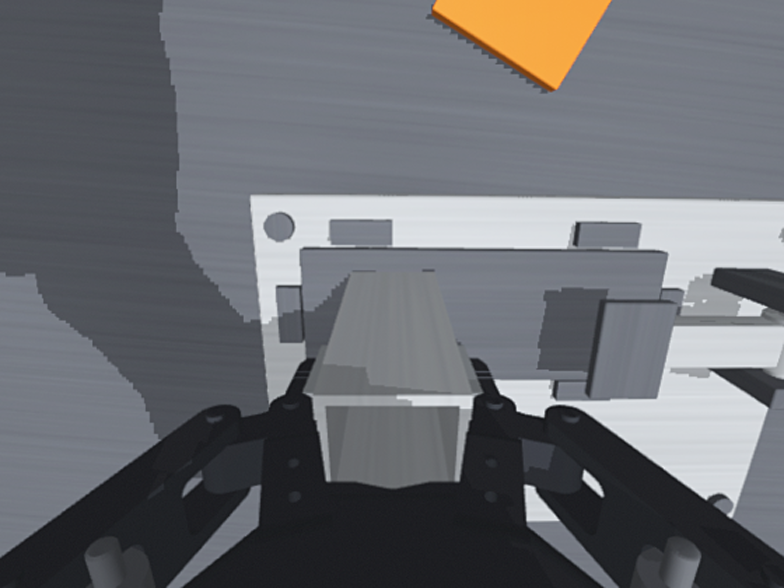

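The pointer tip (scene crop 268,430) lies between the ridge pairs at about 8 N. But in the wrist view the tube's back edge has moved (bottom from row 283 to 270, top from 390 to 397), so the earlier sticking may have pitched the tube in the grip. I measure this.

```bash
python3 - <<'E'
import cv2
for n in ("w6","w10"):
    i=cv2.imread(f"pics/{n}.png")[250:500,290:500]; cv2.imwrite(f"pics/{n}z.png",cv2.resize(i,None,fx=2.3,fy=2.3,interpolation=cv2.INTER_CUBIC))
a=cv2.imread("pics/w6z.png");b=cv2.imread("pics/w10z.png")
import numpy as np
c=cv2.resize(np.hstack([a,b]),(800,476));cv2.imwrite("pics/wz.png",c);print(a.shape)
E
```

```text
(575, 483, 3)
```

View pics/wz.png

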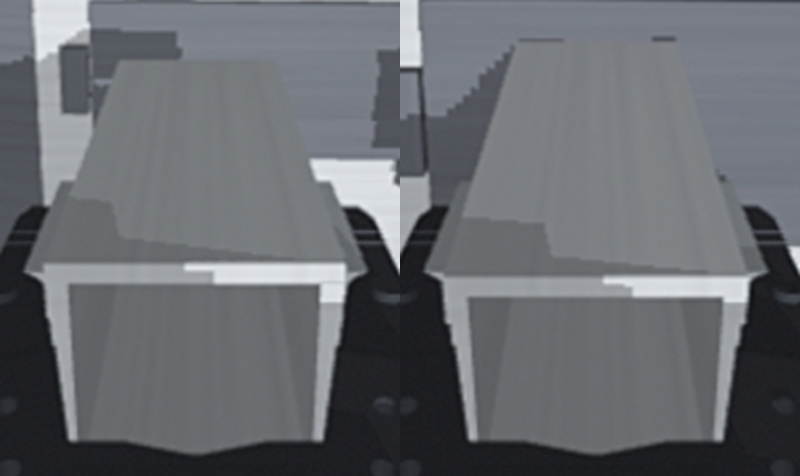

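```bash
python3 - <<'E'
from h import *
from scipy.spatial.transform import Rotation as Ro
w=cam("wrist");st=ctrl.read_state();T=Ro.from_euler("xyz",st["tool_rot"]).as_matrix();p=st["eef_pos"]
def pts(q): # q: x,y,z offset of tube centre in tool frame, tilt about tool z, yaw about y
    L=np.array([[-20,-50,-20],[-20,-50,20],[-20,50,-20],[-20,50,20]],float)
    X=Ro.from_euler("zyx",[q[3],q[4],0]).apply(L)+q[:3]; return proj(w,(T@X.T).T+p)
for n,o in {"before":[(312.6,387.6),(471.2,387.6),(352,281.5),(431.8,281.5)],"now":[(312.6,394.4),(473.3,394.4),(351.4,271),(434.4,271)]}.items():
    o=np.array([un(a,1.4,0,0) for a in o])
    r=least_squares(lambda q:(pts(q)-o).ravel(),[0,-3,0,0,0],x_scale=[1,1,1,.01,.01]); print(n,r.x.round(3),(r.fun).round(1))
print(T.round(3))
E
```

```text
before [-1.605 -3.247 -0.774 -0.     0.   ] [ 0.2 -0.  -0.2 -0.  -0.7  0.   0.7  0. ]
now [-4.174e+00 -3.957e+00 -4.790e-01  6.600e-02  1.000e-03] [ 0.2 -0.   0.1  0.  -0.4 -0.  -0.1  0. ]
[[ 0.997 -0.002 -0.082]
 [ 0.082 -0.     0.997]
 [-0.002 -1.    -0.   ]]
```

The fit says the tube is pitched 0.066 rad in the grip with its bottom lagging, which is too near the 0.07 limit and not flat on the face. I correct it by lifting 2 mm and turning the tool −3.8° about its z.

```bash
python3 -m inch '[0,0,-0.1,0,0,0,0, 0,0,-0.2,0,0,0,0, 0,0,-0.2,0,0,0,-1, 0,0,-0.2,0,0,0,-2, 0,0,-0.2,0,0,0,-3, 0,0,-0.2,0,0,0,-3.8, 0,0,-0.2,0,0,0,-3.8, 0,0,-0.2,0,0,0,-3.8]'
python3 - <<'E'
from h import *
w=cam("wrist");crop(w,205,175,150,110,5,"w11.png")
for i in range(3): print(ctrl.read_state()["force"].round(1),ctrl.read_state()["eef_pos"].round(1),ctrl.read_state()["tool_rot"].round(3));cam("side")
E
```

```text
clock: 18.35
eef_pos: [570.3, 43.7, 77.5]
tool_rot: [-1.571, -0.062, 0.083]
force: [-5.8, -0.9, -6.5]
width: 39.8
[-6.7 -0.7 -6.4] [570.4  43.7  77.5] [-1.571 -0.062  0.083]
[-6.   0.1 -6.6] [570.4  43.7  77.5] [-1.571 -0.062  0.083]
[-5.6 -0.4 -6.7] [570.4  43.8  77.5] [-1.571 -0.062  0.083]
```

View pics/w11.png

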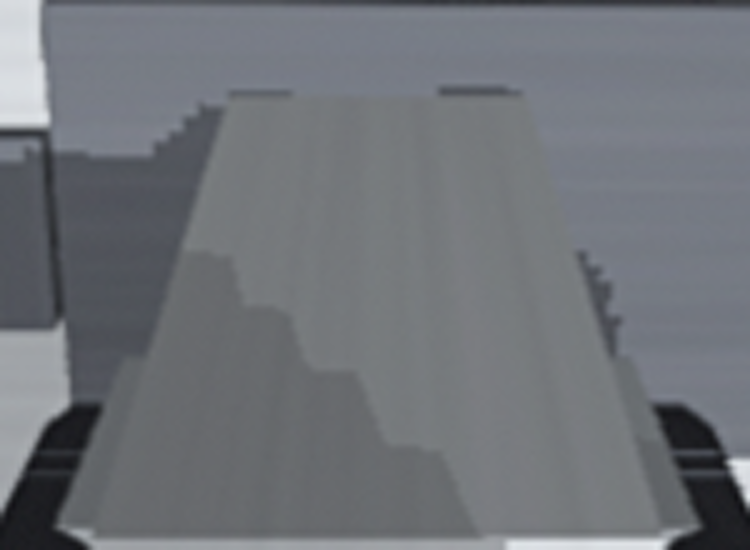

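```bash
cat >> h.py <<'E'
from scipy.spatial.transform import Rotation as Ro
def tubefit(o,w,st):
    T=Ro.from_euler("xyz",st["tool_rot"]).as_matrix();p=st["eef_pos"]
    L=np.array([[-20,-50,-20],[-20,-50,20],[-20,50,-20],[-20,50,20]],float)
    R=lambda q:Ro.from_euler("zyx",[q[3],q[4],0]).as_matrix()
    o=np.array(o)
    r=least_squares(lambda q:(proj(w,(T@(R(q)@L.T+np.reshape(q[:3],(3,1)))).T+p)-o).ravel(),[0,-3,0,0,0],x_scale=[1,1,1,.01,.01])
    ax=-(T@R(r.x))[:,1]; c=T@r.x[:3]+p
    ja=wj(np.r_[J[0]+ax[0],J[1]+ax[1],ax[2]])
    print("toolframe",r.x.round(3),"axis tilt in jig x,y",ja[:2].round(3),"centre jig",wj(c).round(1),"res",r.fun.round(1))
E
python3 - <<'E'
from h import *
w=cam("wrist")
tubefit([un(a,5,205,175) for a in [(92,538),(665,537),(224,97),(526,95)]],w,ctrl.read_state())
E
```

```text
toolframe [-3.875e+00 -4.181e+00 -6.010e-01  6.600e-02 -4.000e-03] axis tilt in jig x,y [0.004 0.   ] centre jig [ -5.6 -45.8  81.4] res [-0.3  0.1 -0.1 -0.1  0.7 -0.1 -0.1  0.1]
```

Tilt is now about 0.004 rad, with the tube centre at jig y −45.8. It sits about 2 mm above the plate at 10 mm of stop travel. I add 2.5 mm of push, then lower to contact.

```bash
python3 -m inch '[0,0.1,0,0,0,0,0, 0,0.2,0,0,0,0,0, 0,0.25,0.05,0,0,0,0, 0,0.25,0.1,0,0,0,0, 0,0.25,0.1,0,0,0,0]'; python3 -m inch '[0,0,0.05,0,0,0,0, 0,0,0.05,0,0,0,0]'; python3 -m inch '[0,0,0.05,0,0,0,0, 0,0,0.05,0,0,0,0]'
```

```text
clock: 19.1
eef_pos: [573.3, 44.0, 77.4]
tool_rot: [-1.571, -0.063, 0.083]
force: [-7.6, -0.7, -0.6]
width: 39.1
clock: 19.3
eef_pos: [573.5, 44.0, 77.2]
tool_rot: [-1.571, -0.063, 0.083]
force: [-8.3, -0.4, 0.0]
width: 39.5
clock: 19.5
eef_pos: [573.6, 43.9, 76.7]
tool_rot: [-1.571, -0.063, 0.082]
force: [-9.0, -0.8, 1.2]
width: 39.4
```

```bash
python3 -m inch '[0,-0.05,0.05,0,0,0,0, 0,-0.1,0.1,0,0,0,0, 0,-0.1,0.1,0,0,0,0]'; python3 -m inch '[0,0,0.05,0,0,0,0, 0,0,0.05,0,0,0,0]'; python3 -m inch '[0,0,0.05,0,0,0,0, 0,0,0.05,0,0,0,0]'
python3 - <<'E'
from h import *
w=cam("wrist");s=cam("scene");d=cam("side");crop(w,205,175,150,110,5,"w12.png")
crop(s,210,185,110,85,7,"s12.png");crop(d,255,145,110,85,7,"d12.png")
for i in range(3): print(ctrl.read_state()["force"].round(1),ctrl.read_state()["eef_pos"].round(1),ctrl.read_state()["tool_rot"].round(3));cam("side")
E
```

```text
clock: 19.8
eef_pos: [572.8, 43.9, 75.7]
tool_rot: [-1.571, -0.064, 0.083]
force: [-7.6, -1.0, 1.7]
width: 39.4
clock: 20.0
eef_pos: [573.0, 43.9, 75.3]
tool_rot: [-1.571, -0.064, 0.083]
force: [-7.3, -1.0, 2.0]
width: 39.5
clock: 20.2
eef_pos: [573.0, 43.9, 75.3]
tool_rot: [-1.571, -0.064, 0.083]
force: [-9.3, -1.0, 5.7]
width: 39.4
[-9.1 -0.7  6.5] [573.   43.9  75.3] [-1.571 -0.064  0.083]
[-9.  -0.7  6.5] [573.   43.9  75.3] [-1.571 -0.064  0.083]
[-8.9 -0.8  6. ] [573.   43.9  75.3] [-1.571 -0.064  0.083]
```

View pics/w12.png

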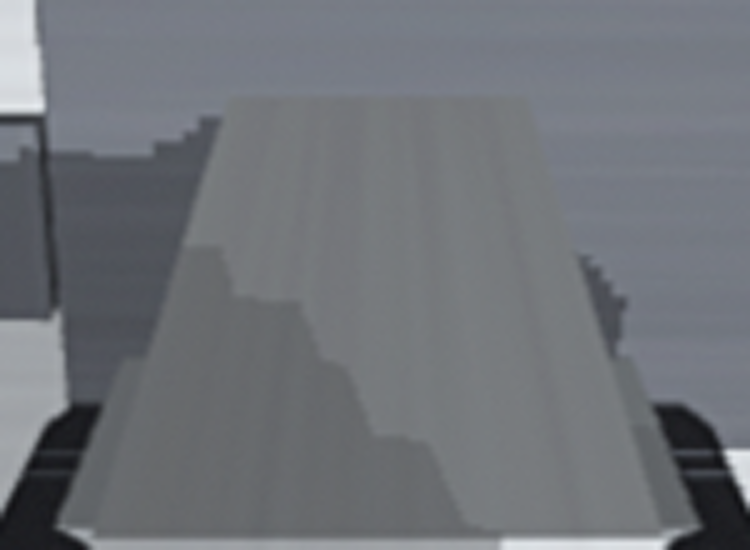

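View pics/s12.png

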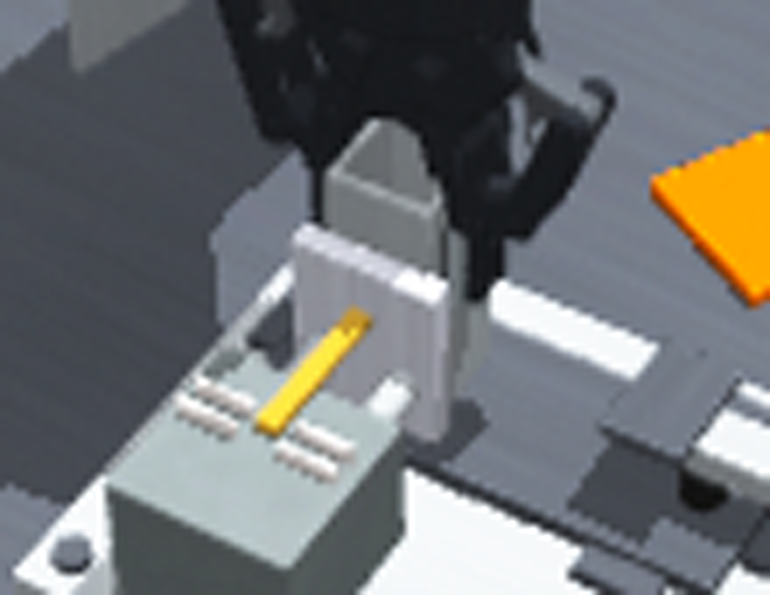

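View pics/d12.png

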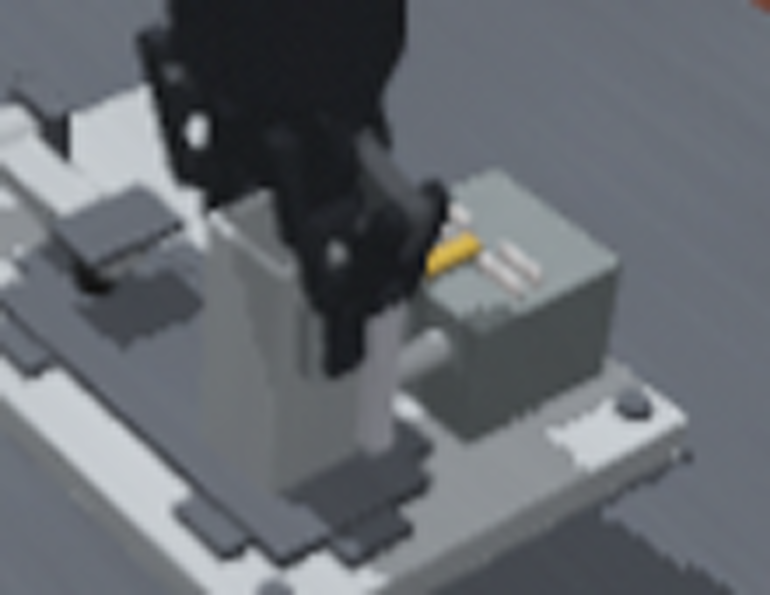

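```bash
python3 - <<'E'
from h import *
s=cam("scene");w=cam("wrist")
S=lambda a,b:un((a,b),7,210,185)
for n,p,z in [("tip before",(290,403),80),("tip now",(267,432),80),("ridge L1",(224,397),78),("ridge L2",(205,418),78),("ridge R1",(325,440),78),("ridge R2",(307,461),78),("face top L edge before",(320,208),102),("face now",(297,233),102)]:
    print(n,wj(plane(s,S(*p),z)).round(1))
tubefit([un(a,5,205,175) for a in [(92,536),(665,535),(224,97),(528,96)]],w,ctrl.read_state())
# centring: tube front top corners vs face top corners in scene
for n,p,z in [("tube +x-y top",(327,180),128),("tube +x+y top",(436,216),128),("face back? -y",(294,228),102),("face +y",(447,285),102)]:
    print(n,wj(plane(s,S(*p),z)).round(1))
E
```

```text
tip before [ 73.9 -45.1  80. ]
tip now [ 88.2 -44.7  80. ]
ridge L1 [ 81.  -65.9  78. ]
ridge L2 [ 91.7 -66.2  78. ]
ridge R1 [ 80.2 -27.9  78. ]
ridge R2 [ 90.6 -28.2  78. ]
face top L edge before [ 11.9 -71.8 102. ]
face now [ 25.7 -72.1 102. ]
toolframe [-3.954e+00 -4.234e+00 -5.900e-01  6.300e-02 -2.000e-03] axis tilt in jig x,y [-0.001  0.   ] centre jig [ -3.1 -45.8  79.3] res [-0.2  0.1  0.1 -0.   0.8 -0.  -0.5  0. ]
tube +x-y top [ 21.9 -62.  128. ]
tube +x+y top [ 18.4 -23.1 128. ]
face back? -y [ 24.2 -74.2 102. ]
face +y [ 21.3 -17.4 102. ]
```

Stop travel from the pointer (73.9→88.2) and the face (11.9→25.7) is about 14 mm, mid-window. Tilt is about 0.001 rad, and the tube is centred within about 3 mm. Last settle and overall look.

```bash
python3 -m inch '[0,0,0,0,0,0,0, 0,0,0,0,0,0,0, 0,0,0,0,0,0,0, 0,0,0,0,0,0,0, 0,0,0,0,0,0,0]'
python3 - <<'E'
from h import *
s=cam("scene"); crop(s,0,0,560,420,1.4,"s13.png")
for i in range(3): print(ctrl.read_state()["force"].round(1),ctrl.read_state()["eef_pos"].round(2));cam("side")
E
```

```text
clock: 21.1
eef_pos: [573.0, 43.9, 75.3]
tool_rot: [-1.571, -0.064, 0.083]
force: [-8.7, 0.2, 5.4]
width: 39.3
[-8.1 -0.4  5.8] [573.02  43.91  75.27]
[-8.4 -1.4  5.8] [573.01  43.87  75.28]
[-8.6 -0.7  5.9] [573.    43.9   75.26]
```

View pics/s13.png

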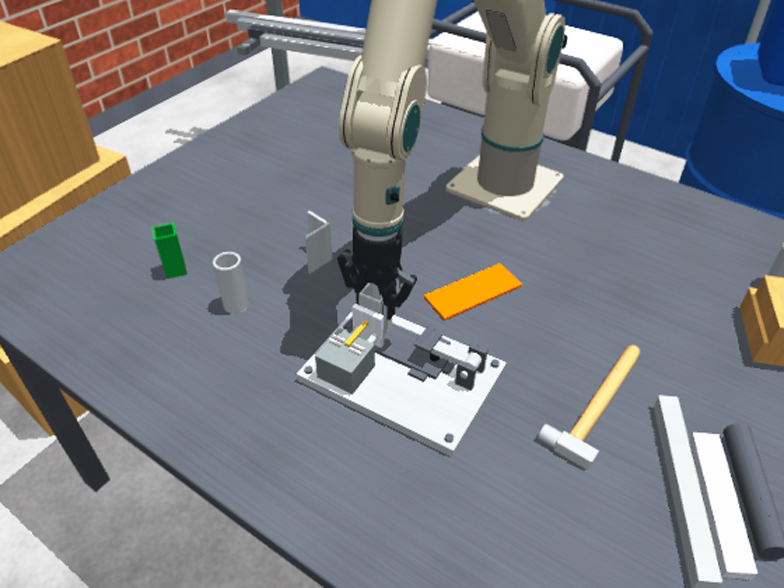

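Pipe (230,282), angle (318,242) and hammer (570,445 at the head) stand where they were. The clamp is shut, the tube is pressed, and the readings are steady, so I hand in.

```bash
python3 -c "
from cell import finish_job
print(finish_job())"
```

```text
the job is handed in; nothing more can be done
None
```

I shut the clamp, stood the square grey tube on the plate and handed the job in with the fingers still pressing it into the sprung stop. No verdict was reported. It took about 21 s of the 58 s.

**Clamp:** it met the plate at the shut height of 68 mm with 16 N, and still showed shut in the last picture. That was before the tube was touched.

**Last checks on the tube and stop:**

| Check | Reading | Required |
|---|---|---|
| Stop travel, from pointer and face in the images | about 14 mm | 8 to 18 mm |
| Push force on the tool, steady (includes a little plate friction) | about 8.5 N | 4 to 13 N |
| Tube tilt | about 0.001 rad | below 0.07 rad |
| Tool squareness to the jig (tube within about 0.002 rad of the jaws) | within 0.001 rad | below 0.09 rad |
| Tube on the plate | light contact felt, TCP z 75.3 mm | height within 4 mm |

In the final picture the pipe, angle and hammer look unmoved.

**What went wrong:** on the first slide the tube stuck on the plate and pitched 0.066 rad in the grip. I mended it by lifting slightly and turning the tool 3.8° back, so the fingers finish tilted by that much while the tube is upright.

**What disagreed:** tube y was −45.8 mm from the wrist fit and robot pose, but about −42.5 mm from the scene camera; both are within the −53 to −37 mm allowed. The wrist fit put the tube centre at 79.3 mm height instead of 78, and its jig x was 2 to 3 mm off what the pointer implied, so I trusted the pointer and the force.

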